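# Read the air pressure of the sole-pressing pad

### The job

In the shoe workshop, take the bell-footed pressure gauge standing on the cork mat and press it upright over the valve stem of the long, sole-shaped pressing pad (not the short round heel pad), right down until the bell meets the steel collar, and hold it there about a second while the rod comes out to read. Then stand the gauge back upright on the cork mat and let go.

Things in the scene. Friction and masses are not known exactly. Their poses are not given: they have to be found in the camera images.
- gauge: upright round metal gauge, 96 mm tall, 0.25 kg. Origin: centre of its open underside, z up. 0 to 44 mm: hollow steel bell, 56 mm outside, 48 inside at the rim; 44 to 96 mm: brass barrel 30 mm thick, grip it from above about 78 mm up. A white 8 mm rod stands 3 mm out of its top and rises up to 22 mm more; leave it room. In the bell a 36 mm plunger disc sits 14 mm above the rim at rest.
- gauge_rod (a joint): how far the gauge's rod is pushed out, m: 0 at rest, about 0.010 to 0.019 when pressed home on a valve (more air, more rod); springs back when lifted. The plunger meets the stem's pin with the bell's rim 22 mm above the collar; from there the air pushes back, up to 5 to 10 N (varies), until the rim rests on the collar.
- sole_valve (a point): centre of the top of the flat steel collar (90 mm wide, 45 mm above the table) round the long pad's valve stem; z up. Brass stem on its axis: 14 mm thick to 16 mm up, then a 9 mm sprung pin to 36 mm up. Bell play round it: 16 mm each way. The grey pad with black sole-shaped face runs along +x, 52 mm high, 271 mm from here. The heel pad has the same valve but one round face, 161 mm.
- mat_top (a point): centre of the top face of the square cork mat, 130 by 130 mm, 6 mm thick, fixed to the table, on which the gauge stands at the start and at the end.
Mind the look-alikes: they are no part of the job. What is shaped like the part that bears mat_top but red is not meant.

How it is judged:
On the way:
1. the gauge is pressed home, upright over the sole pad's valve stem, its rim within 8 mm of the collar and its rod at least 8 mm out, for 0.4 s (z of gauge in the frame of sole_valve below 0.008 m and horizontal distance between gauge and sole_valve below 0.02 m and angle between gauge's own z axis and vertical below 0.2 rad and value of joint gauge_rod above 0.008 m), for 0.4 s.
At the end, for the whole second after the job is handed in: the gauge stands upright (within 6 degrees) and still on the cork mat, its centre within 65 mm of the mat's centre, with its rod back in (less than 3 mm out) (horizontal distance between gauge and mat_top below 0.065 m and z of gauge in the frame of mat_top below 0.006 m and angle between gauge's own z axis and vertical below 0.1 rad and linear speed of gauge below 0.02 m/s and value of joint gauge_rod below 0.003 m); the robot touches nothing.
It fails at once if the gauge is dropped on the mat (faster than 0.7 m/s within 30 mm above it) (horizontal distance between gauge and mat_top below 0.09 m and z of gauge in the frame of mat_top below 0.03 m and linear speed of gauge above 0.7 m/s).
It also fails if it takes over 54 s, if anything falls off the work surface, if the arm or the gripper's body presses on something with over 40 N, if the wrist force passes 120 N, or if a joint passes its speed limit or range.

### The arm

A 7-joint arm with a two-finger parallel gripper is mounted at the origin on the work surface. World frame = base frame: x ahead of the robot, y to its left, z up, the work surface at z = 0. Lengths are in m, angles in rad, forces in N, time in s.
With the tool pointing down it reaches from about 0.35 to 0.9 m from the base axis. Payload 8.1 kg.
Tool frame: the origin (TCP) lies at the very end of the fingers, on their centre line; the grasp point (between the pads) lies 19 mm behind it; z points along the fingers, y is the line along which they close (so a half turn about z gives the same grasp; the last joint's range is limited). The gripper opens to 92 mm and grips with 3 to 60 N. Pads are 19 mm wide; open, the fingers measure 130 mm over their backs; the gripper's body (75 mm by 190 mm) begins 47 mm behind the grasp point.
Start: joints at [-1.35, 0.434, 0.025, 1.573, -0.012, 1.134, -0.075], TCP at [0.199, 0.593, 0.227] pointing down, gripper open.
Joint ranges: [-2.62, 2.62], [-0.44, 2.09], [-1.27, 1.32], [0.08, 2.57], [-1.32, 4.46], [0.12, 2], [-2.74, 2.74]. Speed limits (rad/s): [2.22, 2.22, 3.01, 3.01, 3.14, 3.14, 3.14].

### API

Orientations are given as a rotation vector (axis times angle).
In Python, from cell import readout, cams, job gives the robot as it stands.
- The arm moves only by the tool drive_tool, never from a script. Its argument "commands" is a list of rows, each a list of 3 entries, a list of its own where there are three numbers: the turn, a rotation vector about the tool's x, y, z in rad, then the shift along the tool's x, y, z in cm, then the gripper's target within -1 to 1 (fully open at 1, half-way at 0, shut at -1). A call has 1 to 20 rows; each row is the pose to reach, as a shift and turn from the pose commanded when the call began, along the tool's axes at that moment; what a row does not reach only later rows make up. A row lasts 1/12 s, in which the tool goes at most 41.7 mm and 7.16 degrees, less where a joint would pass 70% of its speed; a pose out of reach is approached as far as the arm can. A call with a gripper value outside its range is refused whole. The fingers move at their own pace and stop on an object; "newtons" is the grip in N (left out, the last holds). Time passes only in rows, so rows that repeat a pose let the fingers close. It gives the time, the measured TCP pose, the force, the opening and the grip force at its end, in the units of the state.
- readout.observe(): the state, without advancing time (a new reading comes with each control period).
- cams.get_image(name): name is "scene" or "top" or "wrist"; returns the picture (384x512x3 uint8, blue, green, red); there is no depth.
- cams.camera_info(name): a dict with "camera_matrix" (3x3 intrinsics, pixels), "R" (3x3) and "t" (3): a world point X has camera coordinates R X + t. Camera axes: x right, y down, z forward; pixel columns grow to the right and rows downward; lengths in m; the calibration is good to about 2 mm. The wrist camera is an equidistant fisheye: a pixel r from the principal point sees the ray r / f radians off the axis. A picture is of the moment at which its call begins: read the wrist's pose just before it. camera_info takes no time and is no camera call; for the wrist camera it gives the pose at the moment of the call.
- job.sign_off(): hands the job in; it is judged then, once.
The state is a dict: "clock": time; "joints": joint angles; "dq": joint speeds; "joint_efforts": joint torques, N m; "position": TCP position; "ee_rot": TCP orientation; "force": force on the tool from outside, world axes, zero at the start; "ft_torque": the same for the moment, N m; "width": opening from 0.0 (shut) to 1.0 (fully open); "gripper_force": force on a finger pad.
Only numpy, scipy, OpenCV 4.12 (cv2) and the standard library are available. Lean on these libraries where they do the work, as an engineer would, in place of code of your own. Each camera call takes 0.05 s, during which the arm holds its last target. There are 200 camera calls.

## Working session

There is one attempt and no reset: what is moved stays moved. The work goes in short steps, Python scripts to look and compute and a tool call to move; the robot and the scene stay as the last step left them, time stands still between calls to the robot, and variables do not carry over. Pictures are saved under pics/ and viewed, at most 10 in all, crops included, and the job is handed in when it is done.

Besides the shell and the picture viewer there is one more tool, called after "Emit:" by a JSON object that holds its "name" and its "arguments", one argument or row to a line. drive_tool: Moves the arm, as the interface text tells. Its arguments: {"type":"object","properties":{"commands":{"type":"array"},"newtons":{"type":"number"}},"required":["commands"]}

```bash
ls; mkdir -p pics
python3 - <<'E'
from cell import readout,cams,job
import cv2
for n in("scene","top"):
    cv2.imwrite(f"pics/{n}0.png",cv2.resize(cams.get_image(n),(800,600),interpolation=cv2.INTER_CUBIC))
s=readout.observe();print(s["clock"],s["position"],s["ee_rot"],s["width"])
for n in("scene","top"):
    print(cams.camera_info(n))
E
```

```text
pics
0.1 [0.19873174 0.592082   0.22602481] [-5.06475608e-01 -3.10037440e+00  2.20559285e-03] 0.995091510677473
{'camera_matrix': array([[352.3614655 ,   0.        , 258.98960537],
       [  0.        , 352.3614655 , 191.28920434],
       [  0.        ,   0.        ,   1.        ]]), 'R': array([[ 0.40892415,  0.91255319,  0.0052645 ],
       [ 0.49604387, -0.2174326 , -0.84063282],
       [-0.76597749,  0.34636649, -0.54157986]]), 't': array([-0.20332285, -0.25907495,  1.44103796])}
{'camera_matrix': array([[368.2604431 ,   0.        , 251.27372293],
       [  0.        , 368.2604431 , 190.49259725],
       [  0.        ,   0.        ,   1.        ]]), 'R': array([[ 0.14949052, -0.98875066, -0.00497078],
       [-0.96612363, -0.14499618, -0.21349762],
       [ 0.21037517,  0.03671825, -0.97693094]]), 't': array([-0.10786671,  0.60913935,  0.90415987])}
```

View pics/scene0.png

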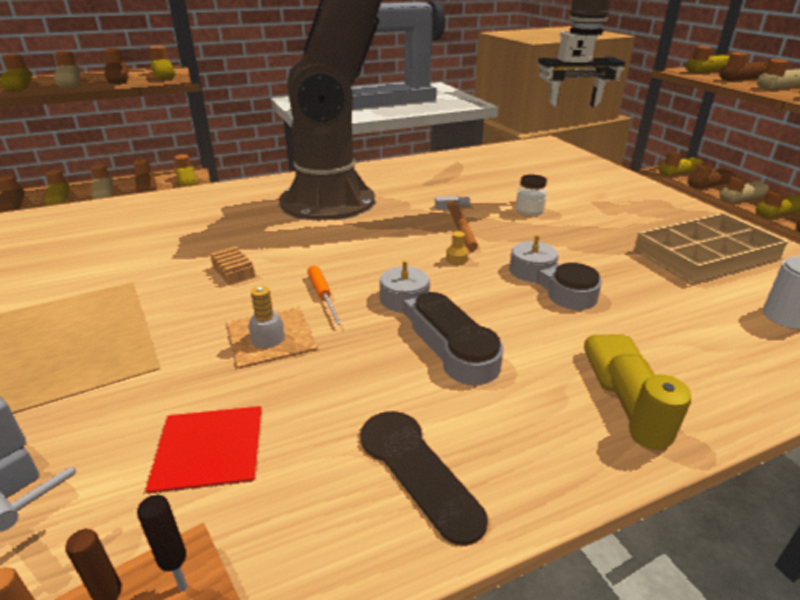

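View pics/top0.png

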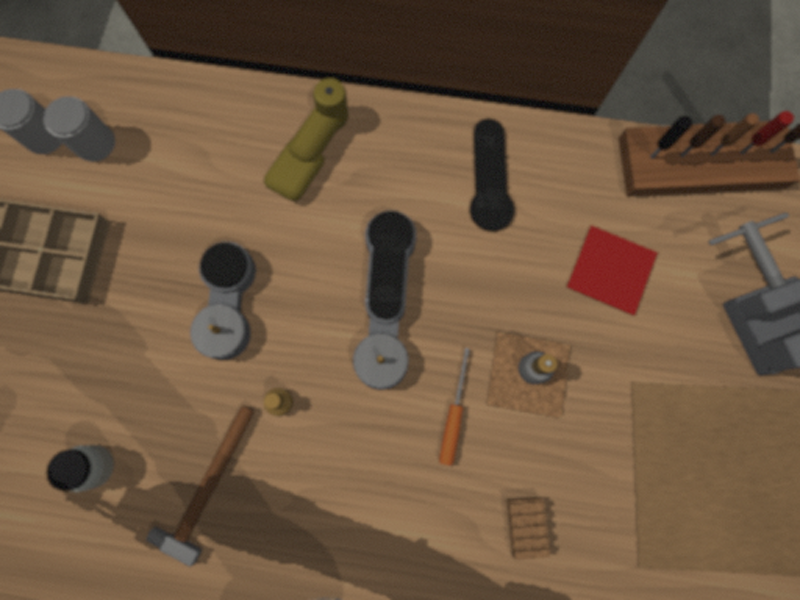

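The top picture (800x600) holds these candidates:
- **Gauge:** bell-footed, on the cork mat at (540,367). The small brass bottle at (278,402) is a look-alike.
- **Valves:** the sole pad's at (381,360) and the heel pad's at (219,330).
- **Mats:** cork at (530,373), red decoy at (613,270), large cork sheet at (715,475).

I choose the gauge at (540,367), the valve at (381,360) and the cork mat at (530,373), and will check them in one close crop.

Run:
```python
import cv2,numpy as np
t=cv2.imread("pics/top0.png");s=cv2.imread("pics/scene0.png")
def c(im,x,y): return cv2.resize(im[y:y+100,x:x+133],(400,300),interpolation=cv2.INTER_CUBIC)
# crop scale 3.0
cv2.imwrite("pics/crop.png",np.vstack([np.hstack([c(t,470,320),c(t,320,310)]),np.hstack([c(s,205,275),c(s,350,240)])]))
```

```text
(no output)
```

View pics/crop.png

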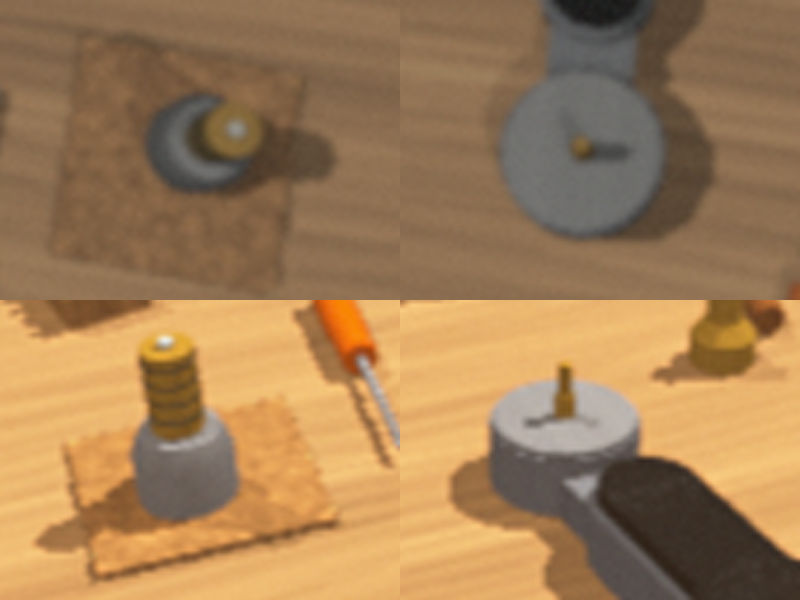

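The crop confirms the choice: a steel bell with a ribbed brass barrel on cork, rod tip at crop (234,130) in the top view and (165,341) in the scene view. The sole collar has its stem, with the pin tip at (582,147) top and (565,365) scene, and the long black face is attached. Next I compute positions.

```bash
cat > h.py <<'E'
import numpy as np
from scipy.spatial.transform import Rotation as Ro
from cell import readout,cams,job
def ray(n,p800):
    i=cams.camera_info(n);uv=(np.array(p800)+.5)/1.5625-.5
    d=i["R"].T@np.linalg.inv(i["camera_matrix"])@np.r_[uv,1];return -i["R"].T@i["t"],d
def atz(n,p,z):
    o,d=ray(n,p);return o+d*(z-o[2])/d[2]
def tri(p1,p2):
    A=[];b=[]
    for n,p in(("top",p1),("scene",p2)):
        o,d=ray(n,p);d/=np.linalg.norm(d);P=np.eye(3)-np.outer(d,d);A.append(P);b.append(P@o)
    return np.linalg.lstsq(np.vstack(A),np.hstack(b),rcond=None)[0]
def rel(x,y,z):
    s=readout.observe();R=Ro.from_rotvec(s["ee_rot"]).as_matrix();return R.T@(np.array([x,y,z])-s["position"])*100
E
python3 - <<'E'
from h import *
np.set_printoptions(precision=4,suppress=True)
T=lambda x,y,ox,oy:(ox+x/3.0075,oy+y/3)
print("rod tip tri",tri(T(234,130,470,320),T(165,41,205,275)),"top z.105",atz("top",T(234,130,470,320),.105),"scene",atz("scene",T(165,41,205,275),.105))
cs=[atz("top",T(*c,470,320),.006) for c in((83,35),(305,72),(278,290),(50,250))]
print("mat",np.array(cs),np.mean(cs,0),[np.linalg.norm(cs[i]-cs[i-1]) for i in range(4)])
print("pin tri",tri(T(182,147,320,310),T(165,65,350,240)),atz("top",T(182,147,320,310),.081),atz("scene",T(165,65,350,240),.081))
print("collar",atz("top",T(182,152,320,310),.045),atz("scene",T(165,117,350,240),.045))
print("sole end",atz("top",(390,232),.052))
s=readout.observe();R=Ro.from_rotvec(s["ee_rot"]).as_matrix();print(R)
E
```

```text
rod tip tri [ 0.5424 -0.2742  0.1027] top z.105 [ 0.5419 -0.2742  0.105 ] scene [ 0.5466 -0.2741  0.105 ]
mat [[ 0.5983 -0.2057  0.006 ]
 [ 0.5958 -0.3364  0.006 ]
 [ 0.4686 -0.3317  0.006 ]
 [ 0.4716 -0.2009  0.006 ]] [ 0.5336 -0.2687  0.006 ] [np.float64(0.1268490665525393), np.float64(0.1306332227230818), np.float64(0.12729517127303414), np.float64(0.13080001111125536)]
pin tri [ 0.513  -0.0099  0.0781] [ 0.5119 -0.0118  0.081 ] [ 0.5183 -0.0101  0.081 ]
collar [ 0.5129 -0.0107  0.045 ] [ 0.5191 -0.0102  0.045 ]
sole end [0.7375 0.0073 0.052 ]
[[-0.948   0.3182 -0.0003]
 [ 0.3182  0.948  -0.0014]
 [-0.0001 -0.0014 -1.    ]]
```

Run:
```python
from h import *
print(rel(.543,-.274,.226))
```

```text
[-60.1981711  -71.15022899   0.10890685]
```

Emit:
{"name": "drive_tool", "arguments": {
  "commands": [
    [[0, 0, 0], [-1, -1.2, 0], 1],
    [[0, 0, 0], [-3, -3.5, 0], 1],
    [[0, 0, 0], [-5.5, -6.5, 0], 1],
    [[0, 0, 0], [-8, -9.5, 0], 1],
    [[0, 0, 0], [-10.5, -12.4, 0], 1],
    [[0, 0, 0], [-13, -15.4, 0], 1],
    [[0, 0, 0], [-15.5, -18.3, 0], 1],
    [[0, 0, 0], [-18, -21.3, 0], 1],
    [[0, 0, 0], [-20.5, -24.2, 0], 1],
    [[0, 0, 0], [-23, -27.2, 0], 1],
    [[0, 0, 0], [-25.5, -30.1, 0], 1],
    [[0, 0, 0], [-28, -33.1, 0], 1],
    [[0, 0, 0], [-30.5, -36, 0], 1],
    [[0, 0, 0], [-33, -39, 0], 1],
    [[0, 0, 0], [-35.5, -42, 0], 1],
    [[0, 0, 0], [-38, -45, 0], 1],
    [[0, 0, 0], [-40.5, -48, 0], 1],
    [[0, 0, 0], [-43, -51, 0], 1],
    [[0, 0, 0], [-45, -53.2, 0], 1],
    [[0, 0, 0], [-46, -54.4, 0], 1]
  ]
}}

```text
clock: 1.77
position: [0.4626, -0.0736, 0.2268]
ee_rot: [0.512, 3.099, -0.002]
force: [0.6, -0.3, -1.3]
width: 1.001
gripper_force: 0.0
```

Run:
```python
from h import *
s=readout.observe();print(s["clock"],s["position"],s["ee_rot"],s["joints"],rel(.543,-.274,.226))
```

```text
1.7667 [ 0.4625723  -0.07361193  0.22682767] [ 5.12423590e-01  3.09852649e+00 -1.94001672e-03] [-0.39948653  0.17928389  0.52108701  1.97133801 -0.10313098  1.01582057
  1.4120631 ] [-14.06588858 -16.38242905   0.11655068]
```

Emit:
{"name": "drive_tool", "arguments": {
  "commands": [
    [[0, 0, 0], [-1, -1.2, 0], 1],
    [[0, 0, 0], [-3, -3.5, 0], 1],
    [[0, 0, 0], [-5.5, -6.4, 0], 1],
    [[0, 0, 0], [-8, -9.3, 0], 1],
    [[0, 0, 0], [-10.5, -12.3, 0], 1],
    [[0, 0, 0], [-13, -15.2, 0], 1],
    [[0, 0, 0], [-14.1, -16.4, 1], 1],
    [[0, 0, 0], [-14.1, -16.4, 3], 1],
    [[0, 0, 0], [-14.1, -16.4, 5], 1],
    [[0, 0, 0], [-14.1, -16.4, 6], 1],
    [[0, 0, 0], [-14.1, -16.4, 6], 1],
    [[0, 0, 0], [-14.1, -16.4, 6], 1]
  ]
}}

```text
clock: 2.77
position: [0.5431, -0.2696, 0.1666]
ee_rot: [-0.506, -3.1, -0.0]
force: [0.5, -0.2, 0.9]
width: 1.004
gripper_force: 0.0
```

Run:
```python
from h import *
import cv2
i=cams.camera_info("wrist");s=readout.observe();im=cams.get_image("wrist")
print(s["clock"],s["position"],s["ee_rot"],i)
cv2.imwrite("pics/w1.png",cv2.resize(im,(800,600),interpolation=cv2.INTER_CUBIC))
```

```text
2.7667 [ 0.54311698 -0.26956243  0.16663933] [-5.05829155e-01 -3.09950823e+00 -3.98359582e-04] {'camera_matrix': array([[297.31863964,   0.        , 246.82019543],
       [  0.        , 297.31863964, 189.81006057],
       [  0.        ,   0.        ,   1.        ]]), 'R': array([[ 3.17975391e-01,  9.48098716e-01,  6.89430267e-04],
       [ 9.02402290e-01, -3.02872499e-01,  3.06493648e-01],
       [ 2.90795044e-01, -9.68352941e-02, -9.51872454e-01]]), 't': array([ 0.08255268, -0.59032777,  0.1519045 ])}
```

View pics/w1.png

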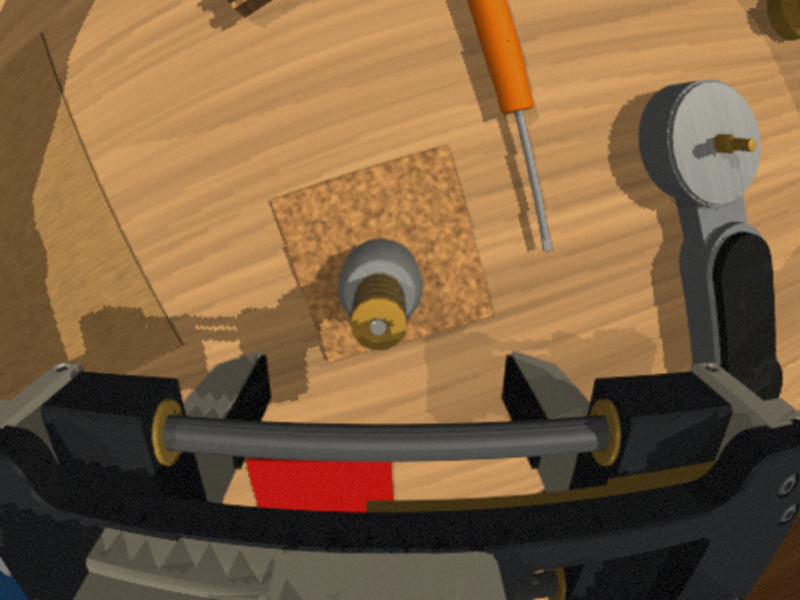

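The wrist view shows the gauge on the cork mat, rod tip at (378,326). The sole valve's pin tip is at (750,145), and its collar centre is about (712,143).

```bash
cat >> h.py <<'E'
import cv2
W=None
def wat(p800,z,i):
    uv=(np.array(p800,float)+.5)/1.5625-.5
    K=i["camera_matrix"];m=(uv-K[:2,2])/K[0,0];th=np.linalg.norm(m)
    d=i["R"].T@np.r_[m/th*np.sin(th),np.cos(th)];o=-i["R"].T@i["t"];return o+d*(z-o[2])/d[2]
E
python3 - <<'E'
from h import *
i=cams.camera_info("wrist")
print(wat((378,326),.105,i),wat((750,145),.081,i),wat((712,143),.045,i))
print([wat(c,.006,i)for c in((270,200),(450,146),(494,315),(325,361))])
print(readout.observe()["position"], rel(.5435,-.274,.067))
E
```

```text
[ 0.54407504 -0.27402362  0.105     ] [ 0.51476939 -0.01008624  0.081     ] [ 0.51377933 -0.01577636  0.045     ]
[array([ 0.46730048, -0.32975096,  0.006     ]), array([ 0.47238076, -0.19960211,  0.006     ]), array([ 0.60015765, -0.20324162,  0.006     ]), array([ 0.59513156, -0.33615519,  0.006     ])]
[ 0.54364197 -0.2698936   0.16748334] [-0.11104138 -0.39335954 10.0484217 ]
```

Emit:
{"name": "drive_tool", "arguments": {
  "commands": [
    [[0, 0, 0], [-0.1, -0.4, 1], 1],
    [[0, 0, 0], [-0.1, -0.4, 3], 1],
    [[0, 0, 0], [-0.1, -0.4, 5], 1],
    [[0, 0, 0], [-0.1, -0.4, 7], 1],
    [[0, 0, 0], [-0.1, -0.4, 8.5], 1],
    [[0, 0, 0], [-0.1, -0.4, 9.5], 1],
    [[0, 0, 0], [-0.1, -0.4, 10], 1],
    [[0, 0, 0], [-0.1, -0.4, 10], 1],
    [[0, 0, 0], [-0.1, -0.4, 10], 1]
  ]
}}

```text
clock: 3.57
position: [0.5434, -0.2744, 0.0674]
ee_rot: [0.506, 3.1, -0.0]
force: [-0.4, 1.5, -0.6]
width: 1.001
gripper_force: 0.0
```

Emit:
{"name": "drive_tool", "arguments": {
  "commands": [
    [[0, 0, 0], [0, 0, 0], 0],
    [[0, 0, 0], [0, 0, 0], -0.5],
    [[0, 0, 0], [0, 0, 0], -1],
    [[0, 0, 0], [0, 0, 0], -1],
    [[0, 0, 0], [0, 0, 0], -1],
    [[0, 0, 0], [0, 0, 0], -1],
    [[0, 0, 0], [0, 0, 0], -1],
    [[0, 0, 0], [0, 0, 0], -1],
    [[0, 0, 0], [0, 0, 0], -1],
    [[0, 0, 0], [0, 0, 0], -1]
  ],
  "newtons": 35
}}

```text
clock: 4.4
position: [0.543, -0.274, 0.0667]
ee_rot: [-0.506, -3.1, -0.0]
force: [0.8, 0.8, 0.8]
width: 0.326
gripper_force: 6.0
```

Emit:
{"name": "drive_tool", "arguments": {
  "commands": [
    [[0, 0, 0], [0, 0, 0], -1],
    [[0, 0, 0], [0, 0, 0], -1],
    [[0, 0, 0], [0, 0, 0], -1],
    [[0, 0, 0], [0, 0, -1], -1],
    [[0, 0, 0], [0, 0, -2.5], -1],
    [[0, 0, 0], [0, 0, -4.5], -1],
    [[0, 0, 0], [0, 0, -7], -1],
    [[0, 0, 0], [0, 0, -9.5], -1],
    [[0, 0, 0], [0, 0, -11.5], -1],
    [[0, 0, 0], [0, 0, -12], -1],
    [[0, 0, 0], [0, 0, -12], -1],
    [[0, 0, 0], [0, 0, -12], -1]
  ],
  "newtons": 35
}}

```text
clock: 5.4
position: [0.5426, -0.2736, 0.1861]
ee_rot: [-0.506, -3.1, -0.001]
force: [-0.3, -0.3, -3.2]
width: 0.318
gripper_force: 35.0
```

Run:
```python
from h import *
s=readout.observe();print(s["gripper_force"],s["force"],rel(.5145,-.0105,.187))
```

```text
34.999001026153564 [-0.27925572 -0.2508219  -3.21579224] [11.03427601 24.0526484  -0.07738328]
```

Emit:
{"name": "drive_tool", "arguments": {
  "commands": [
    [[0, 0, 0], [0.4, 0.9, 0], -1],
    [[0, 0, 0], [1.2, 2.6, 0], -1],
    [[0, 0, 0], [2.2, 4.8, 0], -1],
    [[0, 0, 0], [3.2, 7.0, 0], -1],
    [[0, 0, 0], [4.2, 9.2, 0], -1],
    [[0, 0, 0], [5.2, 11.4, 0], -1],
    [[0, 0, 0], [6.2, 13.6, 0], -1],
    [[0, 0, 0], [7.2, 15.8, 0], -1],
    [[0, 0, 0], [8.2, 18, 0], -1],
    [[0, 0, 0], [9.2, 20.1, 0], -1],
    [[0, 0, 0], [10.2, 22.3, 0], -1],
    [[0, 0, 0], [10.8, 23.6, 0], -1],
    [[0, 0, 0], [11, 24.1, 0], -1],
    [[0, 0, 0], [11, 24.1, 0], -1],
    [[0, 0, 0], [11, 24.1, 0], -1],
    [[0, 0, 0], [11, 24.1, 0], -1]
  ]
}}

```text
clock: 6.73
position: [0.5152, -0.012, 0.1865]
ee_rot: [-0.509, -3.1, 0.001]
force: [0.2, -0.2, -2.4]
width: 0.322
gripper_force: 35.0
```

Run:
```python
from h import *
s=readout.observe();i=cams.camera_info("wrist");im=cams.get_image("wrist");im2=cams.get_image("scene")
print(s["position"],s["gripper_force"],rel(.5145,-.0105,.106))
f=lambda m,s:cv2.resize(m,s,interpolation=cv2.INTER_CUBIC)
cv2.imwrite("pics/w2.png",np.hstack([f(im,(400,300)),f(im2[110:230,190:350],(400,300))]))
```

```text
[ 0.51523539 -0.01195683  0.18648345] 34.99875247478485 [0.13312124 0.11039388 8.06502774]
```

View pics/w2.png

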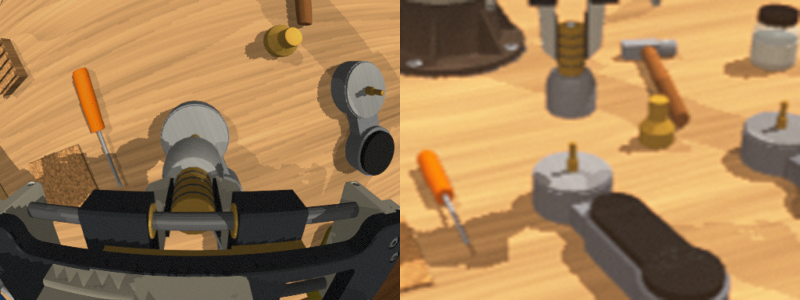

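The wrist and scene views agree: the gauge hangs upright directly over the sole pad's stem. Now I press down in stages.

Emit:
{"name": "drive_tool", "arguments": {
  "commands": [
    [[0, 0, 0], [0.1, 0.1, 1], -1],
    [[0, 0, 0], [0.1, 0.1, 2], -1],
    [[0, 0, 0], [0.1, 0.1, 3], -1],
    [[0, 0, 0], [0.1, 0.1, 4], -1],
    [[0, 0, 0], [0.1, 0.1, 5], -1],
    [[0, 0, 0], [0.1, 0.1, 5.7], -1],
    [[0, 0, 0], [0.1, 0.1, 6.3], -1],
    [[0, 0, 0], [0.1, 0.1, 6.8], -1],
    [[0, 0, 0], [0.1, 0.1, 7.2], -1],
    [[0, 0, 0], [0.1, 0.1, 7.6], -1],
    [[0, 0, 0], [0.1, 0.1, 7.8], -1],
    [[0, 0, 0], [0.1, 0.1, 7.8], -1],
    [[0, 0, 0], [0.1, 0.1, 7.8], -1]
  ],
  "newtons": 50
}}

```text
clock: 7.92
position: [0.5145, -0.0094, 0.1089]
ee_rot: [-0.507, -3.1, -0.0]
force: [-5.2, -0.5, 6.5]
width: 0.324
gripper_force: 50.0
```

Emit:
{"name": "drive_tool", "arguments": {
  "commands": [
    [[0, 0, 0], [0, 0, 0.1], -1],
    [[0, 0, 0], [0, 0, 0.2], -1],
    [[0, 0, 0], [0, 0, 0.3], -1],
    [[0, 0, 0], [0, 0, 0.3], -1],
    [[0, 0, 0], [0, 0, 0.3], -1]
  ]
}}

```text
clock: 8.33
position: [0.5145, -0.0094, 0.106]
ee_rot: [-0.507, -3.1, -0.0]
force: [-5.0, -0.9, 5.4]
width: 0.32
gripper_force: 50.0
```

Run:
```python
from h import *
im=cams.get_image("wrist");im2=cams.get_image("scene");s=readout.observe()
print(s["position"],s["force"],s["ft_torque"])
f=lambda m,s:cv2.resize(m,s,interpolation=cv2.INTER_CUBIC)
cv2.imwrite("pics/w3.png",np.hstack([f(im,(400,300)),f(im2[130:220,220:340],(400,300))]))
```

```text
[ 0.51445657 -0.00943293  0.10602706] [-3.91536764 -0.88012218  6.04746871] [-0.14015752  1.1378098   0.05654716]
```

View pics/w3.png

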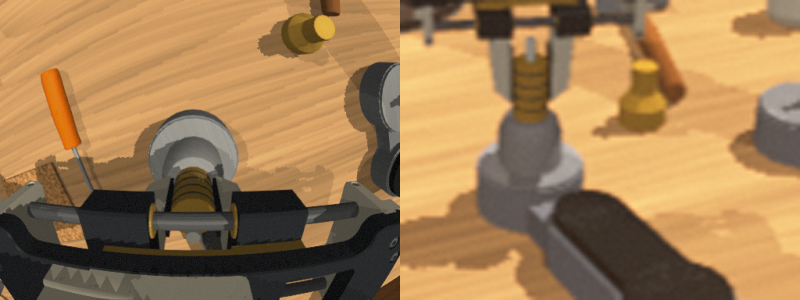

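The wrist and scene views show the bell down on the collar, upright, with the white rod well out at about (530,48). I press slightly more to feel the collar, then hold.

Emit:
{"name": "drive_tool", "arguments": {
  "commands": [
    [[0, 0, 0], [0, 0, 0.05], -1],
    [[0, 0, 0], [0, 0, 0.1], -1],
    [[0, 0, 0], [0, 0, 0.1], -1],
    [[0, 0, 0], [0, 0, 0.1], -1]
  ]
}}

```text
clock: 8.77
position: [0.5146, -0.0094, 0.1057]
ee_rot: [-0.507, -3.1, -0.001]
force: [-6.7, -0.7, 15.3]
width: 0.316
gripper_force: 50.0
```

Emit:
{"name": "drive_tool", "arguments": {
  "commands": [
    [[0, 0, 0], [0, 0, 0.05], -1],
    [[0, 0, 0], [0, 0, 0.1], -1],
    [[0, 0, 0], [0, 0, 0.1], -1],
    [[0, 0, 0], [0, 0, 0.1], -1]
  ]
}}

```text
clock: 9.1
position: [0.5146, -0.0094, 0.1056]
ee_rot: [0.507, 3.1, 0.002]
force: [-13.0, 0.9, 29.7]
width: 0.318
gripper_force: 50.0
```

The force rise shows the rim is on the collar. I ease off 1 mm, hold about a second, then lift.

Emit:
{"name": "drive_tool", "arguments": {
  "commands": [
    [[0, 0, 0], [0, 0, -0.1], -1],
    [[0, 0, 0], [0, 0, -0.1], -1],
    [[0, 0, 0], [0, 0, -0.1], -1],
    [[0, 0, 0], [0, 0, -0.1], -1],
    [[0, 0, 0], [0, 0, -0.1], -1],
    [[0, 0, 0], [0, 0, -0.1], -1],
    [[0, 0, 0], [0, 0, -0.1], -1],
    [[0, 0, 0], [0, 0, -0.1], -1],
    [[0, 0, 0], [0, 0, -0.1], -1],
    [[0, 0, 0], [0, 0, -0.1], -1],
    [[0, 0, 0], [0, 0, -0.1], -1],
    [[0, 0, 0], [0, 0, -0.1], -1]
  ]
}}

```text
clock: 10.1
position: [0.5146, -0.0094, 0.1056]
ee_rot: [-0.507, -3.1, -0.001]
force: [-8.0, -0.6, 14.6]
width: 0.315
gripper_force: 50.0
```

Emit:
{"name": "drive_tool", "arguments": {
  "commands": [
    [[0, 0, 0], [0, 0, -0.5], -1],
    [[0, 0, 0], [0, 0, -1.2], -1],
    [[0, 0, 0], [0, 0, -2], -1],
    [[0, 0, 0], [0, 0, -3], -1],
    [[0, 0, 0], [0, 0, -4.5], -1],
    [[0, 0, 0], [0, 0, -6], -1],
    [[0, 0, 0], [0, 0, -7.3], -1],
    [[0, 0, 0], [0, 0, -8], -1],
    [[0, 0, 0], [0, 0, -8], -1],
    [[0, 0, 0], [0, 0, -8], -1]
  ]
}}

```text
clock: 10.93
position: [0.515, -0.0091, 0.1848]
ee_rot: [0.506, 3.1, 0.001]
force: [-0.5, 0.2, -3.5]
width: 0.317
gripper_force: 50.0
```

Run:
```python
from h import *
im=cams.get_image("wrist");im2=cams.get_image("scene");s=readout.observe()
print(s["position"],s["force"],s["gripper_force"],rel(.536,-.270,.186))
f=lambda m,s:cv2.resize(m,s,interpolation=cv2.INTER_CUBIC)
cv2.imwrite("pics/w4.png",np.hstack([f(im,(400,300)),f(im2[100:190,220:340],(400,300))]))
```

```text
[ 0.5143616  -0.00917996  0.18405489] [ 0.91448369 -0.16798697 -1.94739491] 49.99903678894043 [-10.34785438 -24.03903225  -0.1945049 ]
```

View pics/w4.png

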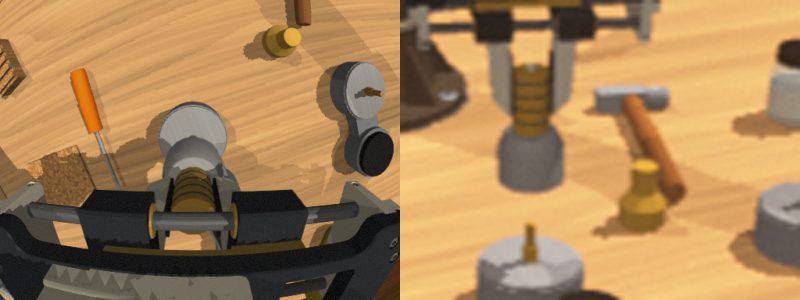

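The gauge is upright in the grip with its rod retracted, and the stem is clear. Next I carry it back over the mat.

Emit:
{"name": "drive_tool", "arguments": {
  "commands": [
    [[0, 0, 0], [-0.4, -0.9, 0], -1],
    [[0, 0, 0], [-1.1, -2.6, 0], -1],
    [[0, 0, 0], [-2.1, -4.8, 0], -1],
    [[0, 0, 0], [-3, -7.0, 0], -1],
    [[0, 0, 0], [-4, -9.2, 0], -1],
    [[0, 0, 0], [-4.9, -11.4, 0], -1],
    [[0, 0, 0], [-5.9, -13.6, 0], -1],
    [[0, 0, 0], [-6.8, -15.8, 0], -1],
    [[0, 0, 0], [-7.8, -18, 0], -1],
    [[0, 0, 0], [-8.7, -20.1, 0], -1],
    [[0, 0, 0], [-9.6, -22.3, 0], -1],
    [[0, 0, 0], [-10.1, -23.5, 0], -1],
    [[0, 0, 0], [-10.3, -24, 0], -1],
    [[0, 0, 0], [-10.3, -24, 0], -1],
    [[0, 0, 0], [-10.3, -24, 0], -1]
  ]
}}

```text
clock: 12.28
position: [0.536, -0.2686, 0.1842]
ee_rot: [-0.506, -3.1, -0.001]
force: [-1.1, 0.4, -2.1]
width: 0.319
gripper_force: 50.0
```

Emit:
{"name": "drive_tool", "arguments": {
  "commands": [
    [[0, 0, 0], [0, 0, 1], -1],
    [[0, 0, 0], [0, 0, 2.5], -1],
    [[0, 0, 0], [0, 0, 4.5], -1],
    [[0, 0, 0], [0, 0, 6.5], -1],
    [[0, 0, 0], [0, 0, 8.3], -1],
    [[0, 0, 0], [0, 0, 9.5], -1],
    [[0, 0, 0], [0, 0, 10.3], -1],
    [[0, 0, 0], [0, 0, 10.8], -1],
    [[0, 0, 0], [0, 0, 11.1], -1],
    [[0, 0, 0], [0, 0, 11.3], -1],
    [[0, 0, 0], [0, 0, 11.3], -1],
    [[0, 0, 0], [0, 0, 11.3], -1]
  ]
}}

```text
clock: 13.28
position: [0.5364, -0.2698, 0.0723]
ee_rot: [0.507, 3.099, -0.0]
force: [-0.3, -0.4, -2.1]
width: 0.317
gripper_force: 50.0
```

Emit:
{"name": "drive_tool", "arguments": {
  "commands": [
    [[0, 0, 0], [0, 0, 0.1], -1],
    [[0, 0, 0], [0, 0, 0.2], -1],
    [[0, 0, 0], [0, 0, 0.3], -1],
    [[0, 0, 0], [0, 0, 0.4], -1],
    [[0, 0, 0], [0, 0, 0.5], -1],
    [[0, 0, 0], [0, 0, 0.55], -1],
    [[0, 0, 0], [0, 0, 0.55], -1],
    [[0, 0, 0], [0, 0, 0.55], -1]
  ]
}}

```text
clock: 13.95
position: [0.5362, -0.2696, 0.0667]
ee_rot: [0.507, 3.1, 0.0]
force: [-2.5, 1.8, 4.8]
width: 0.319
gripper_force: 50.0
```

Emit:
{"name": "drive_tool", "arguments": {
  "commands": [
    [[0, 0, 0], [0, 0, 0.05], -1],
    [[0, 0, 0], [0, 0, 0.1], -1],
    [[0, 0, 0], [0, 0, 0.1], -1],
    [[0, 0, 0], [0, 0, 0.1], -1]
  ]
}}

```text
clock: 14.28
position: [0.5363, -0.2697, 0.0666]
ee_rot: [0.506, 3.099, 0.001]
force: [-5.2, 3.2, 15.6]
width: 0.317
gripper_force: 50.0
```

On the mat: I ease off 1 mm, open the gripper, then rise straight up.

Emit:
{"name": "drive_tool", "arguments": {
  "commands": [
    [[0, 0, 0], [0, 0, -0.1], -1],
    [[0, 0, 0], [0, 0, -0.1], -1],
    [[0, 0, 0], [0, 0, -0.1], -0.3],
    [[0, 0, 0], [0, 0, -0.1], 0],
    [[0, 0, 0], [0, 0, -0.1], 0.5],
    [[0, 0, 0], [0, 0, -0.1], 1],
    [[0, 0, 0], [0, 0, -0.1], 1],
    [[0, 0, 0], [0, 0, -0.1], 1],
    [[0, 0, 0], [0, 0, -0.1], 1],
    [[0, 0, 0], [0, 0, -0.1], 1],
    [[0, 0, 0], [0, 0, -0.1], 1],
    [[0, 0, 0], [0, 0, -0.1], 1]
  ]
}}

```text
clock: 15.28
position: [0.5361, -0.2696, 0.0662]
ee_rot: [0.506, 3.1, 0.0]
force: [1.0, -0.2, -0.0]
width: 0.952
gripper_force: 0.0
```

Emit:
{"name": "drive_tool", "arguments": {
  "commands": [
    [[0, 0, 0], [0, 0, -1], 1],
    [[0, 0, 0], [0, 0, -3], 1],
    [[0, 0, 0], [0, 0, -5.5], 1],
    [[0, 0, 0], [0, 0, -8], 1],
    [[0, 0, 0], [0, 0, -10.5], 1],
    [[0, 0, 0], [0, 0, -13], 1],
    [[0, 0, 0], [0, 0, -14], 1],
    [[0, 0, 0], [0, 0, -14], 1],
    [[0, 0, 0], [0, 0, -14], 1]
  ]
}}

```text
clock: 16.03
position: [0.5361, -0.2695, 0.2064]
ee_rot: [0.506, 3.1, 0.0]
force: [0.5, -0.2, -0.8]
width: 1.003
gripper_force: 0.0
```

Run:
```python
from h import *
im=cams.get_image("wrist");im2=cams.get_image("scene");s=readout.observe()
print(s["clock"],s["position"],s["width"])
f=lambda m,s:cv2.resize(m,s,interpolation=cv2.INTER_CUBIC)
cv2.imwrite("pics/w5.png",np.hstack([f(im,(400,300)),f(im2[160:250,120:240],(400,300))]))
```

```text
16.1333 [ 0.53536845 -0.26906581  0.2049289 ] 1.0001063817646025
```

View pics/w5.png

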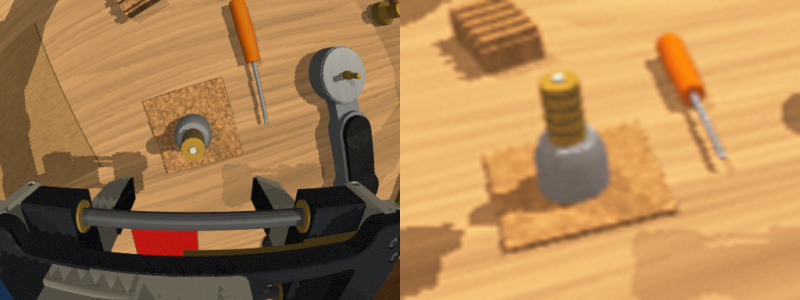

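The gauge stands upright near the mat's centre (wrist view (192,145)) with its rod in, and the gripper is clear. I hand in the job.

```bash
python3 -c "
from cell import job
print(job.sign_off())"
```

```text
the job is handed in; nothing more can be done
None
```

I pressed the gauge home on the sole pad's valve, held it about a second with the rod out, then stood it back upright on the cork mat and let go; I handed the job in at about 16 s, and no verdict came back.

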